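# Bond a stacked trivet with a gentle press

## Robot

A 7-joint arm with a two-finger parallel gripper is mounted at the origin on the work surface. World frame = base frame: x ahead of the robot, y to its left, z up, the work surface at z = 0. Lengths are in m, angles in rad, forces in N, time in s.
With the tool pointing down it reaches from about 0.35 to 0.9 m from the base axis. Payload 7.2 kg.
Tool frame: the origin (TCP) lies at the very end of the fingers, on their centre line; the grasp point (between the pads) lies 19 mm behind it (robot.hold_point_z is the z of the grasp point in the tool frame, in m); z points along the fingers, y is the line along which they close (so a half turn about z gives the same grasp; the last joint's range is limited). The gripper opens to 85 mm and grips with 20 to 120 N. Pads are 22 mm wide; open, the fingers measure 114 mm over their backs; the gripper's body (76 mm by 85 mm) begins 54 mm behind the grasp point. The pads swing forward as they close: fully open they stand 13 mm farther back than shut.
Start: joints at [-1.376, 0.411, -0.013, 1.596, 0.006, 1.134, -0.082], TCP at [0.162, 0.604, 0.231] pointing down, gripper open.
Joint ranges: [-2.95, 2.95], [-0.29, 1.99], [-1.47, 1.44], [0.14, 2.54], [-1.03, 4.17], [0.13, 1.85], [-2.86, 2.86]. Speed limits (rad/s): [2.39, 2.39, 3.01, 3.01, 3.14, 3.14, 3.14].

## Interface

Orientations are given as a 3x3 rotation matrix whose columns are the frame's x, y, z axes.
In Python, from workcell import robot, snapshot, get_calibration gives the robot as it stands. The module is installed in compiled form; this text tells all that it offers.
- The arm moves only by the tool servo_tool, never from a script. Its argument "moves" is text: rows parted by semicolons, each of 7 numbers parted by spaces: the opening, from -1 (shut) to 1 (fully open), then the shift along the tool's x, y, z as a fraction of full scale, then the turn, a rotation vector about the tool's x, y, z as a fraction of full scale. In form: hand dx dy dz ax ay az; .... A call has 1 to 12 rows; each row is the pose to reach, as a shift and turn from the pose commanded when the call began, along the tool's axes at that moment, turning the shorter way round; what a row does not reach only later rows make up. Full scale, the value 1, is 12 cm for a shift and 180 degrees for a turn. A row lasts 1/12 s, in which the tool goes at most 41.7 mm and 7.16 degrees, less where a joint would pass 70% of its speed; a pose out of reach is approached as far as the arm can. A call with a number of a shift or a turn outside -1 to 1 is refused whole. A call with a gripper value outside its range is refused whole. The fingers move at their own pace and stop on an object; "squeeze" is the grip in N (left out, the last holds). Time passes only in rows, so rows that repeat a pose let the fingers close. It gives the time, the measured TCP pose, the force, the opening and the grip force at its end, in the units of the state.
- robot.sense(): the state, without advancing time (a new reading comes with each control period).
- snapshot(name): name is "side" or "top"; returns the picture (420x560x3 uint8, red, green, blue); there is no depth.
- get_calibration(name): a dict with "K" (3x3 intrinsics, pixels), "k1" (the pictures are not rectified: a ray, as slopes to the right and down, at radius r is drawn at 1 + k1 r^2 times it, then the intrinsics apply), "pose" (4x4, takes a point from camera to world coordinates). Camera axes: x right, y up, looking along -z (the intrinsics and any distortion apply to the point x, -y, -z); pixel columns grow to the right and rows downward; lengths in m; the calibration is good to about 2 mm. A picture is of the moment at which its call begins. get_calibration takes no time and is no camera call.
- robot.sign_off(): hands the job in; it is judged then, once.
The state is a dict: "t": time; "joint_pos": joint angles; "dq": joint speeds; "tau": joint torques, N m; "eef_pos": TCP position; "tcp_rot": TCP orientation; "wrist_force": force on the tool from outside, world axes, zero at the start; "torque": the same for the moment, N m; "finger_gap": finger opening in m; "finger_force": force on a finger pad.
Only numpy, scipy, OpenCV 4.12 (cv2) and the standard library are available. Lean on these libraries where they do the work, as an engineer would, in place of code of your own. Each camera call takes 0.05 s, during which the arm holds its last target. There are 200 camera calls.

## Task

Build the trivet on the kitchen scale: lay the cork sheet flat on the slate slab, then the terracotta tile from the sloping stand flat on the cork, all edges flush. Once both are let go, press your closed fingertips straight down on the middle of the tile with about 16 N and keep that up for at least a second so the self-adhesive cork takes, then let go. The tile is brittle: grip the parts as lightly as your gripper can, set them down without dropping or knocking them, never bear on them with 25 N or more, keep the pile in the middle of the scale and leave everything else where it is.

Things in the scene. Friction and masses are not known exactly. Their poses are not given: they have to be found in the camera images.
- slate_slab: Dark grey slate slab, 56 (x) x 90 (y) x 12 (z) mm, about 0.16 kg, loose, lying flat near the middle of the scale's platform from the start. Origin: centre of its underside; z up, y along its long side.
- cork_sheet: Stiff brown cork sheet, 56 (x) x 90 (y) x 10 (z) mm, about 0.05 kg, loose, lying flat on the ledge to one side of the scale (left or right). Origin: centre of its underside; z up, y along its long side. Not sticky until pressed; it dents under a grip of more than about 45 N per finger.
- tile: Thin terracotta tile, 56 (x) x 90 (y) x 12 (z) mm, about 0.13 kg (varies), loose, lying on the sloping stand, long side up the slope, 35 degrees (0.61 rad) from level, face towards the robot. Origin: centre of its underside; z normal to its face, y along its long side. It cracks at 25 N between it and the cork, or gripped with over 45 N per finger.
- stand: Fixed wooden stand, on the other side of the scale from the cork. Its board is 112 long, 34 mm wide and rises 0.61 rad towards the stand's +y, away from the robot; the tile overhangs it 11 mm at each side, free to grip. A 6 mm lip holds the tile's low end. Origin: foot centre, on the ledge; tile's underside centre 52 mm above it.
- platform_top (a point): Centre of the top of the scale's steel platform, 150 (x) x 170 (y) mm, 48 mm above the ledge unloaded; z up. The white housing is fixed to the ledge. The platform is sprung: it holds the pile up, then gives about 1 mm per 1.3 N (17 mm at most) past a preload that differs each time. It shows no reading: judge by the force on the tool.
- molcajete: Bystander: black basalt mortar on three feet, 170 mm across, 100 mm high, behind the scale. Origin: centre of underside.
- pitcher: Bystander: empty white ceramic pitcher, 200 mm high, 124 mm across, handle at its +y. Origin: centre of underside.
- silicone_lid: Bystander: yellow round lid, 100 mm across, 24 mm high with its knob, lying between the robot and the scale. Origin: centre of underside.
- reamer: Bystander: wooden citrus reamer, 150 mm long and 36 mm thick, lying between the robot and the scale. Origin: underside below its middle; x along it.
- salt_jar: Bystander: small open blue stoneware jar, 68 mm across, 50 mm high. Origin: centre of underside.
- bin: Bystander: steel bin with a latched hinged cover, 160 (x) x 220 (y) x 130 (z) mm, fixed, far right. Origin: centre of underside.

How it is judged:
On the way, in this order (a step that is already met when the one before it is completed fails the run):
1. the cork sheet lies squarely on the slate slab, let go (x of cork_sheet in the frame of slate_slab between -0.005 and 0.005 m and y of cork_sheet in the frame of slate_slab between -0.005 and 0.005 m and z of cork_sheet in the frame of slate_slab between 0.009 and 0.015 m and angle between the y axis of cork_sheet and the y axis of slate_slab, either way round below 0.09 rad and angle between cork_sheet's own z axis and vertical below 0.06 rad and contact force between the fingers and cork_sheet below 0.1 N), for 0.2 s.
2. the tile lies squarely on the cork, let go (x of cork_sheet in the frame of slate_slab between -0.005 and 0.005 m and y of cork_sheet in the frame of slate_slab between -0.005 and 0.005 m and z of cork_sheet in the frame of slate_slab between 0.009 and 0.015 m and angle between the y axis of cork_sheet and the y axis of slate_slab, either way round below 0.09 rad and angle between each of cork_sheet, tile's own z axis and vertical below 0.06 rad and x of tile in the frame of cork_sheet between -0.005 and 0.005 m and y of tile in the frame of cork_sheet between -0.005 and 0.005 m and z of tile in the frame of cork_sheet between 0.007 and 0.013 m and angle between the y axis of tile and the y axis of cork_sheet, either way round below 0.09 rad and contact force between the fingers and tile below 0.1 N), for 0.2 s.
3. the fingertips press down on the middle of the tile with 13.5 to 18.5 N for one second (x of cork_sheet in the frame of slate_slab between -0.005 and 0.005 m and y of cork_sheet in the frame of slate_slab between -0.005 and 0.005 m and z of cork_sheet in the frame of slate_slab between 0.009 and 0.015 m and angle between the y axis of cork_sheet and the y axis of slate_slab, either way round below 0.09 rad and angle between each of cork_sheet, tile's own z axis and vertical below 0.06 rad and x of tile in the frame of cork_sheet between -0.005 and 0.005 m and y of tile in the frame of cork_sheet between -0.005 and 0.005 m and z of tile in the frame of cork_sheet between 0.007 and 0.013 m and angle between the y axis of tile and the y axis of cork_sheet, either way round below 0.09 rad and contact force between the fingers and tile between 13.5 and 18.5 N and contact force between tile and cork_sheet above 12 N and horizontal distance between the grasp point and tile below 0.025 m), for 1 s.
At the end, for the whole second after the job is handed in: Slate slab flat on the platform within 30 mm of its centre, cork on the slab and tile on the cork, each flat, within 5 mm both ways and 0.09 rad of the piece below, at rest (x of cork_sheet in the frame of slate_slab between -0.005 and 0.005 m and y of cork_sheet in the frame of slate_slab between -0.005 and 0.005 m and z of cork_sheet in the frame of slate_slab between 0.009 and 0.015 m and angle between the y axis of cork_sheet and the y axis of slate_slab, either way round below 0.09 rad and angle between each of cork_sheet, tile, slate_slab's own z axis and vertical below 0.06 rad and x of tile in the frame of cork_sheet between -0.005 and 0.005 m and y of tile in the frame of cork_sheet between -0.005 and 0.005 m and z of tile in the frame of cork_sheet between 0.007 and 0.013 m and angle between the y axis of tile and the y axis of cork_sheet, either way round below 0.09 rad and horizontal distance between slate_slab and platform_top below 0.03 m and height (world z) of slate_slab above 0.036 m and linear speed of each of tile, cork_sheet, slate_slab below 0.01 m/s); the robot touches nothing.
It fails at once if the cork or the tile dropped: falling untouched at over 0.3 m/s (a drop of about 5 mm) ((linear speed of cork_sheet above 0.3 m/s and contact force between the fingers and cork_sheet below 0.1 N) or (linear speed of tile above 0.3 m/s and contact force between the fingers and tile below 0.1 N)).
It fails at once if 25 N or more between tile and cork, or between cork and slab (contact force between tile and cork_sheet above 25 N or contact force between cork_sheet and slate_slab above 25 N).
It fails at once if the tile or the cork squeezed with more than about 45 N per finger (contact force between the fingers and tile above 90 N or contact force between the fingers and cork_sheet above 90 N).
It fails at once if a bystander moved by more than 20 mm (distance of any of molcajete, pitcher, silicone_lid, reamer, salt_jar from where it was at the start of the episode above 0.02 m).
It also fails if it takes over 69 s, if anything falls off the work surface, if the arm or the gripper's body presses on something with over 40 N, if the wrist force passes 120 N, or if a joint passes its speed limit or range.

## Working session

There is one attempt and no reset: what is moved stays moved. The work goes in short steps, Python scripts to look and compute and a tool call to move; the robot and the scene stay as the last step left them, time stands still between calls to the robot, and variables do not carry over. Pictures are saved under pics/ and viewed, at most 10 in all, crops included, and the job is handed in when it is done.

Besides the shell and the picture viewer there is one more tool, called as name(argument=value, ...) on one line, values as JSON. servo_tool: Moves the arm, as the interface text tells. Its arguments: {"type":"object","properties":{"moves":{"type":"string"},"squeeze":{"type":"number"}},"required":["moves"]}

```bash
mkdir -p pics; python3 - <<'E'
from workcell import robot,snapshot,get_calibration
import cv2,numpy as np
for n in("side","top"):
    im=snapshot(n);cv2.imwrite(f"pics/{n}0.png",cv2.resize(im[:,:,::-1],(784,588),interpolation=cv2.INTER_CUBIC));np.save(f"{n}0.npy",im)
    c=get_calibration(n);print(n,np.round(c["K"],2).tolist(),c["k1"],np.round(c["pose"],4).tolist())
s=robot.sense();print({k:np.round(v,4).tolist() for k,v in s.items()},robot.hold_point_z)
E
```

```text
side [[476.83, 0.0, 280.77], [0.0, 476.83, 209.51], [0.0, 0.0, 1.0]] -0.1302025504274373 [[0.9638, 0.1819, -0.1948, 0.3506], [-0.2665, 0.6535, -0.7085, -0.8054], [-0.0015, 0.7348, 0.6783, 0.8854], [0.0, 0.0, 0.0, 1.0]]
top [[445.77, 0.0, 276.05], [0.0, 445.77, 207.27], [0.0, 0.0, 1.0]] -0.12217740912058209 [[-0.0012, 0.9972, -0.0741, 0.4779], [-0.9999, -0.0022, -0.0137, 0.0604], [-0.0138, 0.0741, 0.9972, 1.2089], [0.0, 0.0, 0.0, 1.0]]
{'t': 0.1, 'joint_pos': [-1.3762, 0.4118, -0.0127, 1.5969, 0.0056, 1.1343, -0.0822], 'dq': [0.0011, -0.0014, 0.0003, -0.0021, -0.0008, -0.0004, 0.0011], 'tau': [0.0027, -60.183, 0.6841, -30.0081, 0.0139, 0.0065, 0.0], 'eef_pos': [0.1623, 0.6031, 0.2305], 'tcp_rot': [[-0.9657, 0.2598, -0.0003], [0.2598, 0.9657, -0.0014], [-0.0001, -0.0014, -1.0]], 'wrist_force': [0.7789, -0.2409, 0.1512], 'torque': [-0.0009, -0.0135, 0.0155], 'finger_force': 0.0, 'finger_gap': 0.0854} -0.0187
```

View pics/top0.png

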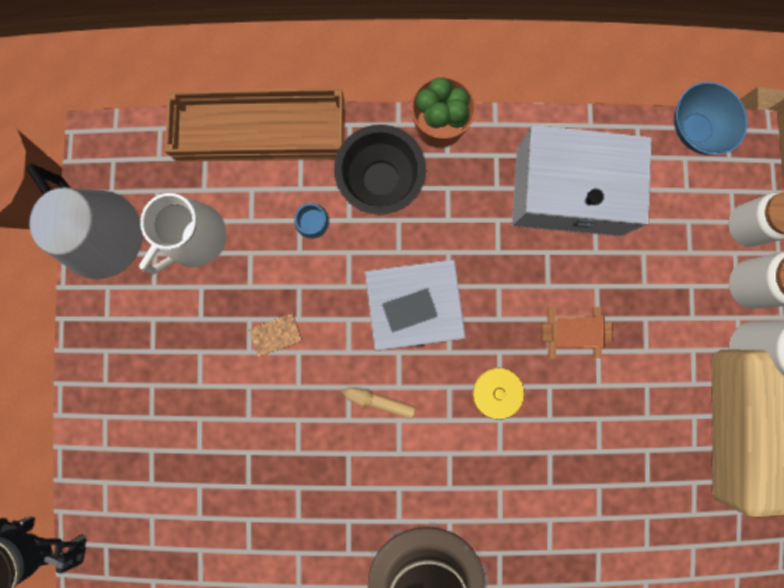

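View pics/side0.png

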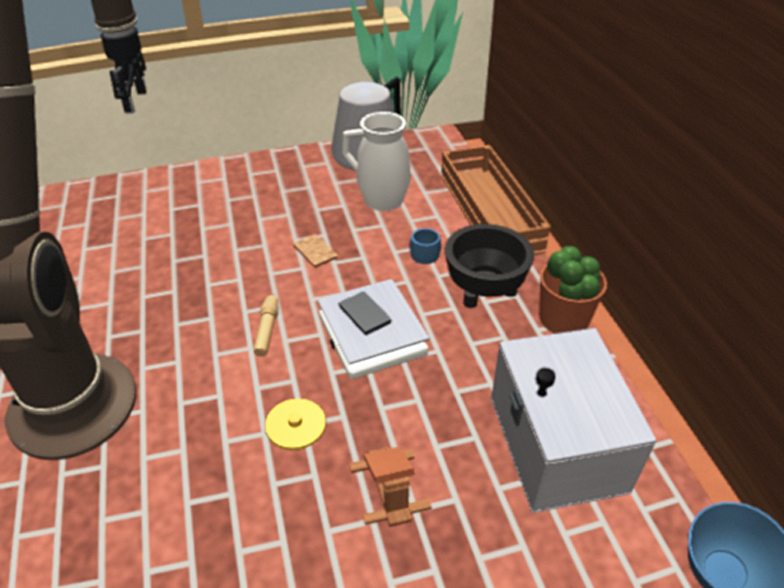

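The top view shows the cork at about (275,334), the scale with the slab at (412,308), and the stand at (580,333). I'm enlarging those three next.

```bash
python3 - <<'E'
import cv2,numpy as np
t=np.load("top0.npy");s=np.load("side0.npy")
# montage: cells 400x300 from 80x60 src (x5)
def c(im,x,y,w=80,h=60):
    o=cv2.resize(im[y:y+h,x:x+w,::-1],(400,300),interpolation=cv2.INTER_CUBIC)
    for k in range(0,w,10): cv2.putText(o,str(x+k),(k*400//w,8),0,.3,(255,255,255),1);cv2.line(o,(k*400//w,10),(k*400//w,14),(255,255,255),1)
    for k in range(0,h,10): cv2.putText(o,str(y+k),(0,k*300//h+4),0,.3,(255,255,255),1)
    return o
m=np.vstack([np.hstack([c(t,157,209),c(t,375,207)]),np.hstack([c(t,255,182),c(s,245,312)])])
cv2.imwrite("pics/m1.png",m)
m=np.vstack([np.hstack([c(s,195,155),c(s,220,192,100,75)]),np.hstack([c(s,245,312),c(s,235,195,60,45)])])
cv2.imwrite("pics/m2.png",m)
E
```

```text
(no output)
```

View pics/m1.png

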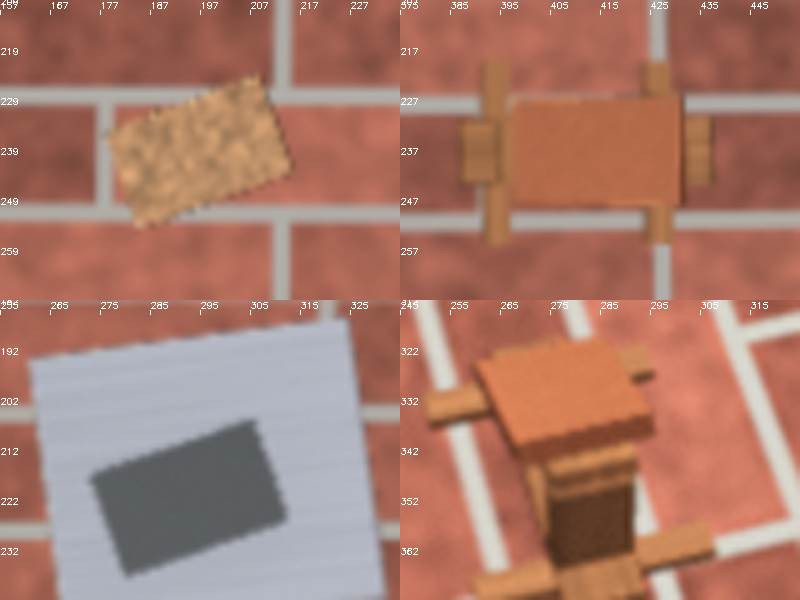

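View pics/m2.png

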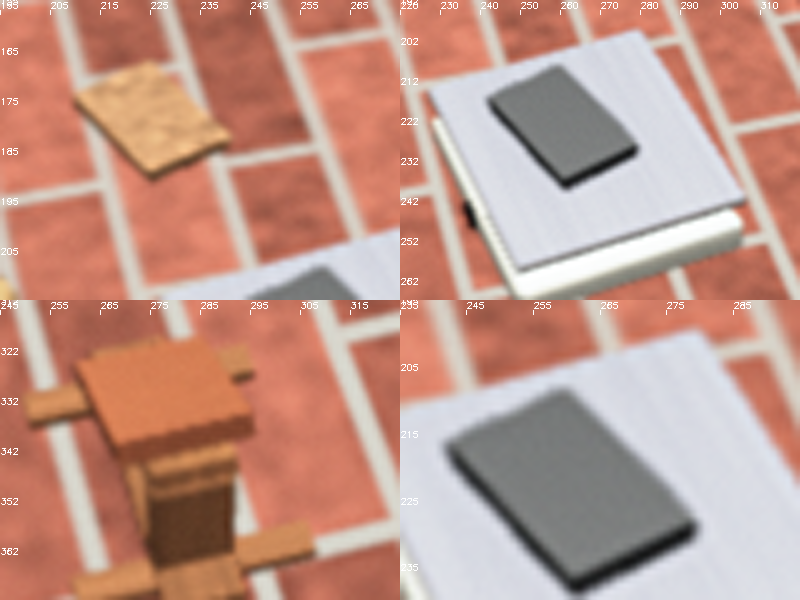

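The cork and the slab are clear in both views. The tile's high end is the image-right end in the top view, towards the near camera in the side view, so I read its slope as rising towards -y. I'll test that by fitting corner points from both views.

```bash
cat >h.py <<'E'
import numpy as np
from scipy.optimize import least_squares
from scipy.spatial.transform import Rotation as R
from workcell import get_calibration
C={n:get_calibration(n) for n in("side","top")}
def proj(n,P):
    c=C[n];M=np.linalg.inv(c["pose"]);p=P@M[:3,:3].T+M[:3,3]
    u=np.c_[p[:,0],-p[:,1]]/-p[:,2:];u=u*(1+c["k1"]*(u**2).sum(1,keepdims=True))
    return u@np.diag([c["K"][0][0],c["K"][1][1]])+[c["K"][0][2],c["K"][1][2]]
def fit(f,x0,obs,**k):
    r=lambda x:np.concatenate([(proj(n,f(x))-np.array(o)+.4).ravel() for n,o in obs.items()])
    s=least_squares(r,x0,**k);return s.x,np.abs(s.fun).max(),s.fun
B=np.array([[-28,45,0],[28,45,0],[28,-45,0],[-28,-45,0]])/1e3
def flat(z): return lambda x:R.from_euler('z',x[2]).apply(B)+[x[0],x[1],z]
E
python3 - <<'E'
from h import *
np.set_printoptions(precision=4,suppress=True)
# order: (x-,y+),(x+,y+),(x+,y-),(x-,y-)
cork=dict(top=[(184.6,254.6),(178.6,236),(208.4,224.4),(215.4,243)],side=[(210,175),(226,167.6),(241,182.2),(225.4,189.4)])
slab=dict(top=[(280.2,237.4),(273.2,217),(306,206),(312.4,226.2)],side=[(241.75,216.75),(260.2,208.2),(279.5,228.5),(261.1,236.5)])
tile=dict(top=[(397.2,248),(397.6,226.6),(431.6,226.4),(431.2,248)],side=[(260.4,324.4),(286.6,320),(295.6,335.4),(268.4,340.6)])
for nm,o,z,g in(("cork",cork,.01,(.45,.3,0)),("slab",slab,.06,(.5,.05,0))):
    for sub in (o,dict(top=o["top"]),dict(side=o["side"])):
        print(nm,*fit(flat(z),[*g,],sub)[:2])
    print(nm,"free z",*fit(lambda x:flat(x[3])(x),[*g,z],o)[:2])
f=lambda x:(R.from_euler('z',x[3])*R.from_euler('x',x[4])).apply(B)+x[:3]
x,e,r=fit(f,[.45,-.3,.07,0,-.6],tile);print("tile top face c,yaw,tilt",x,e);print(r.reshape(2,4,2))
T=lambda x:f([x[0],x[1],.052+.012*np.cos(.611),x[2],-.611])
for sub in (tile,dict(top=tile["top"]),dict(side=tile["side"])):print(fit(T,[.45,-.3,0],sub)[:2])
plat=np.array([[366,271],[455,261],[464,339],[376,349]])/1.4
pf=lambda x:R.from_euler('z',x[2]).apply(np.array([[75,85,0],[75,-85,0],[-75,-85,0],[-75,85,0]])/1e3)+[x[0],x[1],.048]
print("plat",fit(pf,[.5,.05,0],dict(top=plat))[:2])
for n,p in(("lid",(498,393)),("reamer",(380,403)),("jar",(311,220)),("molc",(380,170))):
    print(n,fit(lambda x:np.array([[x[0],x[1],.02]]),[.4,0],dict(top=[np.array(p)/1.4]))[0])
E
```

```text
cork [0.4816 0.2902 0.3608] 2.140436694240384
cork [0.4813 0.2925 0.3601] 0.8199696070054813
cork [0.4815 0.2838 0.3618] 0.8589551633545739
cork free z [0.482  0.2941 0.3615 0.0015] 0.6938187539235287
slab [0.5269 0.0314 0.3282] 1.6569376046518642
slab [0.5271 0.0336 0.3238] 0.5898393977334649
slab [0.5263 0.0272 0.3339] 1.0290029646590653
slab free z [0.5275 0.0335 0.3289 0.0535] 0.9681376032704293
tile top face c,yaw,tilt [ 0.4862 -0.2822  0.0553 -0.0279 -0.61  ] 0.637305589320681
[[[ 0.3581 -0.6158]
  [ 0.1869 -0.3126]
  [-0.3299 -0.1125]
  [-0.0753  0.241 ]]

 [[ 0.1815  0.3836]
  [-0.3183 -0.5239]
  [ 0.1759 -0.3009]
  [-0.6373  0.4746]]]
(array([ 0.4857, -0.2836, -0.0282]), np.float64(1.6557586626164267))
(array([ 0.4856, -0.2802, -0.0193]), np.float64(0.38660077639951285))
(array([ 0.4855, -0.2863, -0.0346]), np.float64(0.6999776967865387))
plat (array([0.5378, 0.0238, 0.1133]), np.float64(1.0833008916467635))
lid [ 0.3714 -0.1335]
reamer [0.3532 0.0903]
jar [0.704  0.2238]
molc [0.8022 0.0901]
```

Both views agree: tilt -0.61, so the tile's high end is towards -y, and the sizes fit. The two cameras disagree by 6–9 mm in y, so I'll check that with the gripper in view. I'm moving over the cork now.

```bash
cat >>h.py <<'E'
from workcell import robot
def plan(p,az,tilt=0):
    s=robot.sense();A=s["tcp_rot"]
    y=np.array([np.cos(az),np.sin(az),0]);n=np.array([-np.sin(az)*np.sin(tilt),np.cos(az)*np.sin(tilt),np.cos(tilt)])
    T=np.c_[np.cross(y,-n),y,-n]
    d=A.T@(np.array(p)-s["eef_pos"])/.12;w=R.from_matrix(A.T@T).as_rotvec()/np.pi
    print("t",round(s["t"],2),"pos",np.round(s["eef_pos"],4),"F",np.round(s["wrist_force"],1),"gap",round(s["finger_gap"],4),"ff",round(s["finger_force"],1))
    print("shift",np.round(d,4),"turn",np.round(w,4))
E
python3 -c "
from h import *
plan([.4815,.292,.13],.3605)"
```

```text
t 0.1 pos [0.1623 0.6031 0.2305] F [ 0.8 -0.2  0.2] gap 0.0854 ff 0.0
shift [-3.2423 -1.8113  0.8408] turn [-4.000e-04  2.000e-04  3.016e-01]
```

servo_tool(moves="1 -1 -0.6 0.2 0 0 0;1 -1 -0.6 0.2 0 0 0;1 -1 -0.6 0.2 0 0 0;1 -1 -0.6 0.2 0 0 0", squeeze=20)

```text
t: 0.43
eef_pos: [0.264, 0.4976, 0.206]
tcp_rot: [[-0.964, 0.265, 0.001], [0.265, 0.964, -0.004], [-0.002, -0.004, -1.0]]
wrist_force: [1.4, -0.6, -0.7]
finger_gap: 0.0857
finger_force: 0.0
```

servo_tool(moves="1 -1 -0.6 0.2 0 0 0;1 -1 -0.6 0.2 0 0 0;1 -1 -0.6 0.2 0 0 0;1 -1 -0.6 0.2 0 0 0")

```text
t: 0.77
eef_pos: [0.3606, 0.3966, 0.1823]
tcp_rot: [[-0.964, 0.265, 0.001], [0.265, 0.964, -0.003], [-0.002, -0.003, -1.0]]
wrist_force: [0.1, -0.4, -0.2]
finger_gap: 0.0855
finger_force: 0.0
```

servo_tool(moves="1 -1 -0.6 0.2 0 0 0.3;1 -1 -0.6 0.2 0 0 0.3;1 -1 -0.6 0.2 0 0 0.3;1 -1 -0.6 0.2 0 0 0.3;0.6 -1 -0.6 0.2 0 0 0.3;0.6 -1 -0.6 0.2 0 0 0.3;0.6 -1 -0.6 0.2 0 0 0.3;0.6 -1 -0.6 0.2 0 0 0.3;0.6 -1 -0.6 0.2 0 0 0.3")

```text
t: 1.52
eef_pos: [0.4537, 0.3013, 0.1589]
tcp_rot: [[-0.355, 0.935, -0.0], [0.935, 0.355, -0.001], [-0.0, -0.001, -1.0]]
wrist_force: [0.4, -0.3, -0.3]
finger_gap: 0.0685
finger_force: 0.0
```

```bash
python3 -c "
from h import *
plan([.4815,.292,.06],.3605)"
```

```text
t 1.52 pos [0.4537 0.3013 0.1589] F [ 0.4 -0.3 -0.3] gap 0.0685 ff 0.0
shift [-0.1542  0.1899  0.8243] turn [-0.0002  0.0001  0.0006]
```

servo_tool(moves="0.6 -0.15 0.19 0.82 0 0 0;0.6 -0.15 0.19 0.82 0 0 0;0.6 -0.15 0.19 0.82 0 0 0;0.6 -0.15 0.19 0.82 0 0 0;0.6 -0.15 0.19 0.82 0 0 0")

```text
t: 1.93
eef_pos: [0.4811, 0.2921, 0.0601]
tcp_rot: [[-0.358, 0.934, -0.002], [0.934, 0.358, -0.002], [-0.001, -0.003, -1.0]]
wrist_force: [0.8, 0.7, 0.5]
finger_gap: 0.0683
finger_force: 0.0
```

```bash
cat >>h.py <<'E'
import cv2
def crop(im,x,y,w=80,h=60):
    o=cv2.resize(im[y:y+h,x:x+w,::-1],(400,300),interpolation=cv2.INTER_CUBIC)
    for k in range(0,w,10): cv2.putText(o,str(x+k),(k*400//w,8),0,.3,(255,255,255),1);cv2.line(o,(k*400//w,10),(k*400//w,14),(255,255,255),1)
    for k in range(0,h,10): cv2.putText(o,str(y+k),(0,k*300//h+4),0,.3,(255,255,255),1)
    return o
E
python3 - <<'E'
from h import *
from workcell import snapshot
s=robot.sense();print(s["eef_pos"],s["finger_gap"])
t=snapshot("top");d=snapshot("side")
y=s["tcp_rot"][:,1];x=s["tcp_rot"][:,0];g=s["finger_gap"]/2
for n in C: print(n,np.round(proj(n,np.array([s["eef_pos"]+y*a*g+x*b*.011 for a in(-1,1) for b in (-1,1)])),1).tolist())
cv2.imwrite("pics/g1.png",np.hstack([cv2.resize(crop(t,157,199),(400,300)),crop(d,185,140)]))
E
```

```text
[0.48108832 0.2921218  0.06014924] 0.06825846815845253
side [[214.7, 168.8], [210.8, 165.0], [235.1, 160.1], [231.1, 156.5]]
top [[201.2, 249.9], [193.3, 253.0], [192.1, 225.3], [184.3, 228.3]]
```

View pics/g1.png

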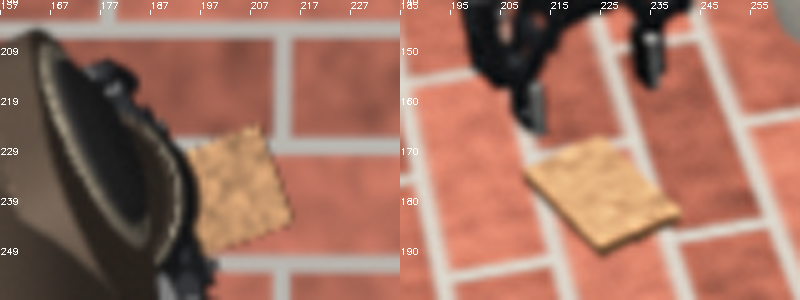

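In the side view the fingertips are at (212,166) and (235,157). They straddle the cork and sit about 7 mm behind the nominal TCP at this opening, which fits the pad swing. Both cameras give the same cork→slab shift to about 2 mm, so I'm lowering in steps.

servo_tool(moves="0.6 0 0 0.25 0 0 0;0.6 0 0 0.45 0 0 0;0.6 0 0 0.475 0 0 0;0.6 0 0 0.475 0 0 0")

```text
t: 2.37
eef_pos: [0.4812, 0.2931, 0.0044]
tcp_rot: [[-0.358, 0.934, -0.001], [0.934, 0.358, -0.0], [0.0, -0.001, -1.0]]
wrist_force: [-0.3, 0.1, -1.1]
finger_gap: 0.0685
finger_force: 0.0
```

servo_tool(moves="0.6 0 0 0.02 0 0 0;0.6 0 0 0.045 0 0 0;0.6 0 0 0.045 0 0 0")

```text
t: 2.62
eef_pos: [0.4822, 0.2933, -0.0005]
tcp_rot: [[-0.358, 0.934, 0.001], [0.934, 0.358, 0.001], [0.001, 0.002, -1.0]]
wrist_force: [0.2, -0.2, 0.4]
finger_gap: 0.0684
finger_force: 0.0
```

servo_tool(moves="0 0 0 0 0 0 0;0 0 0 0 0 0 0;0 0 0 0 0 0 0;0 0 0 0 0 0 0;0 0 0 0 0 0 0;0 0 0 0 0 0 0", squeeze=20)

```text
t: 3.12
eef_pos: [0.4821, 0.2932, -0.0006]
tcp_rot: [[-0.357, 0.934, 0.001], [0.934, 0.357, 0.001], [0.001, 0.001, -1.0]]
wrist_force: [-1.0, -0.6, 6.6]
finger_gap: 0.0555
finger_force: 20.7
```

```bash
python3 - <<'E'
from h import *
from workcell import snapshot
t=snapshot("top");d=snapshot("side")
cv2.imwrite("pics/g2.png",np.hstack([crop(t,157,199),crop(d,195,150,60,45)]))
plan([.527,.033,.1],.328)
E
```

```text
t 3.22 pos [ 0.4821  0.2931 -0.0006] F [-1.5  0.2  7.1] gap 0.0555 ff 20.7
shift [-2.1578 -0.4243 -0.8397] turn [ 0.0004 -0.0002  0.0119]
```

View pics/g2.png

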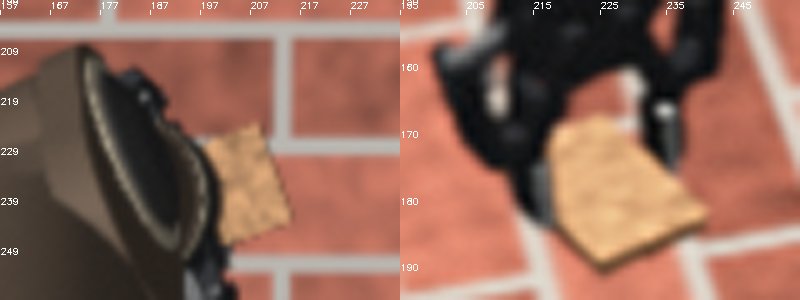

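The grip is firm: gap 55.5 mm at 20.7 N, and the cork has not shifted, with its corner still at (225.6,189.3) in the side view. I'm lifting and carrying it to above the slab.

servo_tool(moves="0 0 0 -0.1 0 0 0;0 0 0 -0.3 0 0 0;0 0 0 -0.6 0 0 0;0 0 0 -0.9 0 0 0;0 0 0 -0.9 0 0 0")

```text
t: 3.63
eef_pos: [0.4852, 0.2944, 0.1137]
tcp_rot: [[-0.357, 0.934, 0.008], [0.934, 0.357, 0.006], [0.003, 0.01, -1.0]]
wrist_force: [1.0, 1.3, -1.1]
finger_gap: 0.0555
finger_force: 22.2
```

servo_tool(moves="0 -0.2 -0.05 0 0 0 0;0 -0.5 -0.1 0 0 0 0;0 -0.8 -0.15 0 0 0 0.005;0 -1 -0.2 0 0 0 0.011;0 -1 -0.2 0 0 0 0.011")

```text
t: 4.05
eef_pos: [0.5031, 0.1654, 0.1074]
tcp_rot: [[-0.317, 0.949, 0.001], [0.949, 0.317, -0.002], [-0.002, 0.0, -1.0]]
wrist_force: [1.0, 0.2, -0.0]
finger_gap: 0.0555
finger_force: 22.2
```

servo_tool(moves="0 -0.2 -0.05 0 0 0 0;0 -0.5 -0.1 0 0 0 0;0 -0.8 -0.15 0 0 0 0;0 -1 -0.2 0 0 0 0;0 -1 -0.2 0 0 0 0")

```text
t: 4.47
eef_pos: [0.5189, 0.0447, 0.1074]
tcp_rot: [[-0.318, 0.948, 0.001], [0.948, 0.318, -0.002], [-0.003, 0.0, -1.0]]
wrist_force: [-0.2, -0.7, -0.3]
finger_gap: 0.0553
finger_force: 22.2
```

```bash
python3 - <<'E'
from h import *
plan([.5273,.0343,.075],.330)
E
```

```text
t 4.47 pos [0.5189 0.0447 0.1074] F [-0.2 -0.7 -0.3] gap 0.0553 ff 22.2
shift [-0.1038  0.0384  0.27  ] turn [ 0.0001  0.0008 -0.002 ]
```

servo_tool(moves="0 -0.1 0.04 0.15 0 0 -0.002;0 -0.1 0.04 0.27 0 0 -0.002;0 -0.1 0.04 0.27 0 0 -0.002;0 -0.1 0.04 0.27 0 0 -0.002")

```text
t: 4.8
eef_pos: [0.5262, 0.0416, 0.074]
tcp_rot: [[-0.331, 0.944, -0.002], [0.944, 0.331, 0.0], [0.001, -0.002, -1.0]]
wrist_force: [1.1, 0.5, -1.2]
finger_gap: 0.055
finger_force: 22.2
```

```bash
python3 - <<'E'
from h import *
from workcell import snapshot
t=snapshot("top");d=snapshot("side")
cv2.imwrite("pics/g3.png",np.hstack([crop(t,250,182),crop(d,230,190,60,45)]))
plan([.5273,.0343,.062],.330)
E
```

```text
t 4.9 pos [0.5271 0.0418 0.0749] F [-0.5  1.  -0.1] gap 0.0553 ff 22.2
shift [-0.0598 -0.019   0.1071] turn [ 0.0002 -0.0001  0.0026]
```

View pics/g3.png

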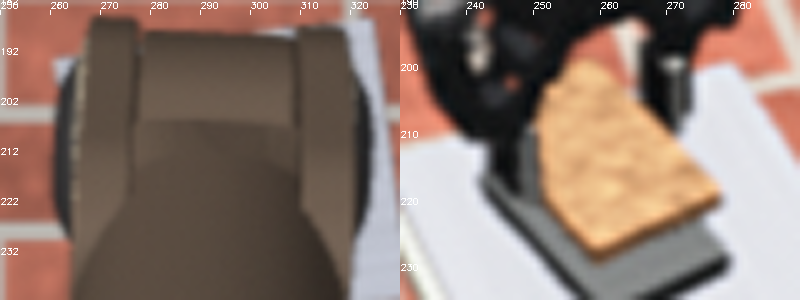

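The side view shows the cork level over the slab. Its near corner is at (259.6,227.1) and its right corner at (278,219), against the slab's (261.1,236.5) and (279.5,228.5). I'm working out the remaining shift in this same camera.

```bash
python3 - <<'E'
from h import *
g=lambda z:lambda x:R.from_euler('z',.328).apply(B[[2,3]])+[x[0],x[1],z]
for z in(.084,.0855):print(fit(g(z),[.52,.04],dict(side=[(278.0,218.95),(259.55,227.05)]))[:2])
print("slab",fit(g(.06),[.52,.04],dict(side=[(279.5,228.5),(261.1,236.5)]))[:2])
plan([.5273,.0343,.062],.330)
E
```

```text
(array([0.52549191, 0.03759125]), np.float64(0.5516581756763003))
(array([0.52513939, 0.03609524]), np.float64(0.5608321866058702))
slab (array([0.52651493, 0.02855395]), np.float64(0.6529784134360511))
t 4.9 pos [0.5271 0.0418 0.0749] F [-0.5  1.  -0.1] gap 0.0553 ff 22.2
shift [-0.0598 -0.019   0.1071] turn [ 0.0002 -0.0001  0.0026]
```

servo_tool(moves="0 -0.064 -0.014 0 0 0 0.002;0 -0.064 -0.014 0.05 0 0 0.002;0 -0.064 -0.014 0.1 0 0 0.002;0 -0.064 -0.014 0.1 0 0 0.002;0 -0.064 -0.014 0.1 0 0 0.002")

```text
t: 5.32
eef_pos: [0.5273, 0.0333, 0.0616]
tcp_rot: [[-0.325, 0.946, -0.001], [0.946, 0.325, -0.0], [0.0, -0.001, -1.0]]
wrist_force: [0.4, -0.9, -0.5]
finger_gap: 0.0552
finger_force: 22.2
```

```bash
python3 - <<'E'
from h import *
plan([.528,.034,.0598],.330)
E
```

```text
t 5.32 pos [0.5273 0.0333 0.0616] F [ 0.4 -0.9 -0.5] gap 0.0552 ff 22.2
shift [0.0036 0.0071 0.015 ] turn [-0.0003 -0.0001  0.0003]
```

Position is good to 1 mm. I'm inching down and watching the force.

servo_tool(moves="0 0.003 0.007 0.006 0 0 0;0 0.003 0.007 0.012 0 0 0;0 0.003 0.007 0.012 0 0 0")

```text
t: 5.57
eef_pos: [0.5286, 0.034, 0.0606]
tcp_rot: [[-0.325, 0.946, 0.0], [0.946, 0.325, 0.0], [0.0, 0.0, -1.0]]
wrist_force: [0.1, -0.8, -0.8]
finger_gap: 0.0552
finger_force: 22.2
```

servo_tool(moves="0 0 0 0.004 0 0 0;0 0 0 0.008 0 0 0;0 0 0 0.008 0 0 0")

```text
t: 5.82
eef_pos: [0.5285, 0.0339, 0.0596]
tcp_rot: [[-0.325, 0.946, -0.0], [0.946, 0.325, 0.0], [0.0, -0.0, -1.0]]
wrist_force: [0.5, -0.2, -0.0]
finger_gap: 0.0552
finger_force: 22.2
```

servo_tool(moves="0 0 0 0.006 0 0 0;0 0 0 0.008 0 0 0;0 0 0 0.008 0 0 0")

```text
t: 6.07
eef_pos: [0.5286, 0.0339, 0.059]
tcp_rot: [[-0.325, 0.946, 0.0], [0.946, 0.325, 0.0], [0.0, 0.0, -1.0]]
wrist_force: [-2.0, 0.7, 4.9]
finger_gap: 0.0552
finger_force: 22.7
```

servo_tool(moves="0 0 0 0.006 0 0 0;0 0 0 0.006 0 0 0")

```text
t: 6.23
eef_pos: [0.5285, 0.0339, 0.0582]
tcp_rot: [[-0.325, 0.946, 0.0], [0.946, 0.325, 0.0], [0.0, 0.0, -1.0]]
wrist_force: [-1.5, 0.0, 5.0]
finger_gap: 0.0555
finger_force: 22.8
```

Contact is made at 5 N, so I'm releasing and rising.

servo_tool(moves="0.4 0 0 0 0 0 0;0.5 0 0 0 0 0 0;0.6 0 0 0 0 0 0;0.6 0 0 0 0 0 0;0.6 0 0 -0.1 0 0 0;0.6 0 0 -0.4 0 0 0;0.6 0 0 -1 0 0 0;0.6 0 0 -1 0 0 0;0.6 0 0 -1 0 0 0;0.6 0 0 -1 0 0 0")

```text
t: 7.07
eef_pos: [0.5297, 0.0341, 0.1799]
tcp_rot: [[-0.325, 0.946, 0.004], [0.946, 0.325, 0.001], [-0.0, 0.004, -1.0]]
wrist_force: [0.1, 0.4, -0.8]
finger_gap: 0.0686
finger_force: 0.0
```

```bash
python3 - <<'E'
from h import *
n=np.array([0,np.sin(.611),np.cos(.611)])
plan(np.array([.4857,-.2815,.0585])+n*.1,-.02,.611)
E
```

```text
t 7.07 pos [0.5297 0.0341 0.1799] F [ 0.1  0.4 -0.8] gap 0.0686 ff 0.0
shift [-1.9158 -1.0479  0.3251] turn [ 0.0355 -0.1927  0.1079]
```

servo_tool(moves="0.6 -1 -0.52 -0.1 0 0 0;0.6 -1 -0.52 -0.1 0 0 0;0.6 -1 -0.52 -0.1 0 0 0;0.6 -1 -0.52 -0.1 0 0 0;0.6 -1 -0.52 -0.1 0 0 0")

```text
t: 7.48
eef_pos: [0.507, -0.1042, 0.1894]
tcp_rot: [[-0.319, 0.948, -0.001], [0.948, 0.319, -0.001], [-0.001, -0.002, -1.0]]
wrist_force: [0.3, -0.3, -0.4]
finger_gap: 0.0681
finger_force: 0.0
```

servo_tool(moves="0.6 -0.4 -0.2 0 0.036 -0.193 0.108;0.6 -0.8 -0.4 0 0.036 -0.193 0.108;0.6 -0.8 -0.4 0 0.036 -0.193 0.108;0.6 -0.8 -0.4 0 0.036 -0.193 0.108;0.6 -0.8 -0.4 0 0.036 -0.193 0.108;0.6 -0.8 -0.4 0 0.036 -0.193 0.108;0.6 -0.8 -0.4 0 0.036 -0.193 0.108")

```text
t: 8.07
eef_pos: [0.4953, -0.2009, 0.1873]
tcp_rot: [[0.006, 1.0, -0.015], [0.815, -0.014, -0.579], [-0.579, -0.009, -0.815]]
wrist_force: [-0.5, -0.0, -0.7]
finger_gap: 0.0684
finger_force: 0.0
```

```bash
python3 - <<'E'
from h import *
from workcell import snapshot
n=np.array([0,np.sin(.611),np.cos(.611)])
plan(np.array([.4857,-.2815,.0585])+n*.06,-.02,.611)
t=snapshot("top");d=snapshot("side")
cv2.imwrite("pics/g4.png",np.vstack([np.hstack([crop(t,255,187),crop(d,230,190,60,45)]),np.hstack([crop(t,375,207),crop(d,240,280,100,75)])]))
np.save("top4.npy",t);np.save("side4.npy",d)
E
```

```text
t 8.07 pos [ 0.4953 -0.2009  0.1873] F [-0.5 -0.  -0.7] gap 0.0684 ff 0.0
shift [ 0.0705 -0.0687  0.7648] turn [-0.0012  0.0023  0.0032]
```

View pics/g4.png

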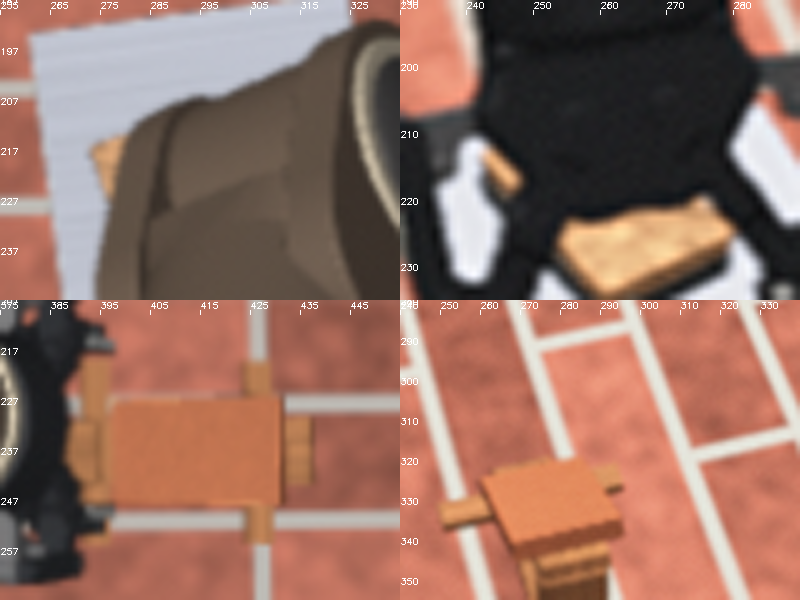

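The tile is undisturbed at the same pixels as before, and a corner of the cork is visible on the slab at (278,217). The side camera's y bias, seen with the gripper, is about -5 mm. That brings its tile estimate to about -0.281, matching the top camera's -0.280.

```bash
python3 - <<'E'
from h import *
az=-.025;n=np.array([-np.sin(az)*np.sin(.611),np.cos(az)*np.sin(.611),np.cos(.611)])
p=np.array([.4856,-.2805,.0618])-.011*n;print(p)
plan(p+n*.03,az,.611)
E
```

```text
[ 0.48544225 -0.28680858  0.05279018]
t 8.17 pos [ 0.4944 -0.2043  0.1887] F [ 0.7 -0.2  0.2] gap 0.0684 ff 0.0
shift [ 0.0881 -0.0543  1.0733] turn [-0.0007  0.0006  0.0041]
```

servo_tool(moves="0.6 0.088 -0.054 0.25 0 0 0.004;0.6 0.088 -0.054 0.5 0 0 0.004;0.6 0.088 -0.054 0.75 0 0 0.004;0.6 0.088 -0.054 1 0 0 0.004;0.6 0.088 -0.054 1 0 0 0.004;0.6 0.088 -0.054 1 0 0 0.004")

```text
t: 8.67
eef_pos: [0.4842, -0.2687, 0.0856]
tcp_rot: [[0.029, 0.999, -0.021], [0.817, -0.035, -0.575], [-0.576, -0.0, -0.818]]
wrist_force: [0.3, 0.7, 0.2]
finger_gap: 0.0685
finger_force: 0.0
```

```bash
python3 - <<'E'
from h import *
from workcell import snapshot
az=-.025;p=np.array([.4854,-.2868,.0528])
plan(p,az,.611)
s=robot.sense();y=s["tcp_rot"][:,1];g=s["finger_gap"]/2
print(proj("side",np.array([s["eef_pos"]-y*g,s["eef_pos"]+y*g])))
d=snapshot("side")
cv2.imwrite("pics/g5.png",crop(d,240,295,80,60))
E
```

```text
t 8.67 pos [ 0.4842 -0.2687  0.0856] F [0.3 0.7 0.2] gap 0.0685 ff 0.0
shift [0.0341 0.0153 0.3104] turn [-0.0019  0.0007 -0.0026]
[[257.48151718 318.95627927]
 [290.80175487 312.35105075]]
```

View pics/g5.png

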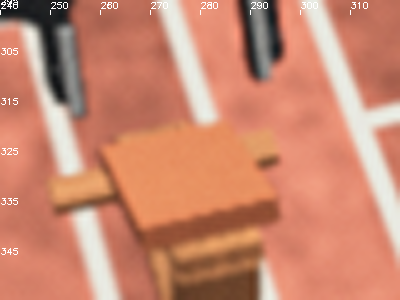

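The fingers, with tips at (256,317) and (293,310), straddle the tile and line up with its width. I'm advancing along the tile normal.

servo_tool(moves="0.6 0.034 0.015 0.1 0 0 -0.002;0.6 0.034 0.015 0.2 0 0 -0.002;0.6 0.034 0.015 0.26 0 0 -0.002;0.6 0.034 0.015 0.28 0 0 -0.002;0.6 0.034 0.015 0.28 0 0 -0.002")

```text
t: 9.13
eef_pos: [0.4876, -0.2827, 0.0566]
tcp_rot: [[0.021, 1.0, -0.016], [0.817, -0.026, -0.575], [-0.576, -0.001, -0.818]]
wrist_force: [-0.3, -0.1, 0.8]
finger_gap: 0.0685
finger_force: 0.0
```

```bash
python3 - <<'E'
from h import *
plan(np.array([.4854,-.2868,.0528]),-.025,.611)
E
```

```text
t 9.13 pos [ 0.4876 -0.2827  0.0566] F [-0.3 -0.1  0.8] gap 0.0685 ff 0.0
shift [-0.0102 -0.017   0.0458] turn [-0.0005  0.0007 -0.0002]
```

servo_tool(moves="0.6 -0.01 -0.017 0.02 0 0 0;0.6 -0.01 -0.017 0.04 0 0 0;0.6 -0.01 -0.017 0.04 0 0 0")

```text
t: 9.38
eef_pos: [0.4851, -0.2864, 0.053]
tcp_rot: [[0.021, 1.0, -0.016], [0.817, -0.026, -0.576], [-0.576, -0.001, -0.818]]
wrist_force: [0.6, -0.1, 0.8]
finger_gap: 0.0687
finger_force: 0.0
```

servo_tool(moves="0.4 0 0 0 0 0 0;0.3 0 0 0 0 0 0;0.2 0 0 0 0 0 0;0 0 0 0 0 0 0;0 0 0 0 0 0 0;0 0 0 0 0 0 0", squeeze=20)

```text
t: 9.88
eef_pos: [0.4855, -0.2861, 0.0531]
tcp_rot: [[0.02, 1.0, -0.016], [0.817, -0.026, -0.576], [-0.576, -0.001, -0.818]]
wrist_force: [-0.3, 1.6, 4.8]
finger_gap: 0.0556
finger_force: 20.1
```

servo_tool(moves="0 0 0 -0.05 0 0 0;0 0 0 -0.15 0 0 0;0 0 0 -0.3 0 0 0;0 0 0 -0.5 0 0 0;0 0 0 -0.75 0 0 0;0 0 0 -1 0 0 0;0 0 0 -1 0 0 0")

```text
t: 10.47
eef_pos: [0.4898, -0.2142, 0.1539]
tcp_rot: [[0.02, 1.0, -0.01], [0.819, -0.023, -0.574], [-0.574, 0.003, -0.819]]
wrist_force: [1.9, 0.1, -1.8]
finger_gap: 0.0552
finger_force: 22.5
```

```bash
python3 - <<'E'
from h import *
from workcell import snapshot
plan([.528,-.12,.16],.328,0)
t=snapshot("top");np.save("top6.npy",t)
d=snapshot("side");np.save("side6.npy",d)
E
```

```text
t 10.47 pos [ 0.4898 -0.2142  0.1539] F [ 1.9  0.1 -1.8] gap 0.0552 ff 22.5
shift [ 0.62    0.3003 -0.4956] turn [-0.0331  0.1926 -0.1084]
```

servo_tool(moves="0 0.08 0.04 -0.1 -0.005 0.03 -0.016;0 0.16 0.08 -0.2 -0.01 0.06 -0.033;0 0.24 0.12 -0.3 -0.015 0.09 -0.05;0 0.32 0.16 -0.4 -0.02 0.12 -0.066;0 0.4 0.2 -0.5 -0.025 0.15 -0.083;0 0.5 0.25 -0.5 -0.03 0.175 -0.1;0 0.56 0.28 -0.5 -0.033 0.193 -0.108;0 0.62 0.3 -0.5 -0.033 0.193 -0.108;0 0.62 0.3 -0.5 -0.033 0.193 -0.108;0 0.62 0.3 -0.5 -0.033 0.193 -0.108")

```text
t: 11.4
eef_pos: [0.5245, -0.1229, 0.1556]
tcp_rot: [[-0.316, 0.949, -0.008], [0.949, 0.316, -0.003], [-0.001, -0.009, -1.0]]
wrist_force: [0.6, -1.1, -1.5]
finger_gap: 0.0554
finger_force: 22.4
```

```bash
python3 - <<'E'
from h import *
from workcell import snapshot
plan([.528,.034,.11],.328,0)
t=snapshot("top");np.save("top6.npy",t)
d=snapshot("side");np.save("side6.npy",d)
cv2.imwrite("pics/g6.png",np.vstack([np.hstack([crop(t,255,187),crop(d,230,190,60,45)]),np.hstack([crop(t,310,187,100,75),crop(d,240,220,100,75)])]))
E
```

```text
t 11.4 pos [ 0.5245 -0.1229  0.1556] F [ 0.6 -1.1 -1.5] gap 0.0554 ff 22.4
shift [1.2313 0.4443 0.3756] turn [-0.0028  0.0002 -0.0019]
```

View pics/g6.png

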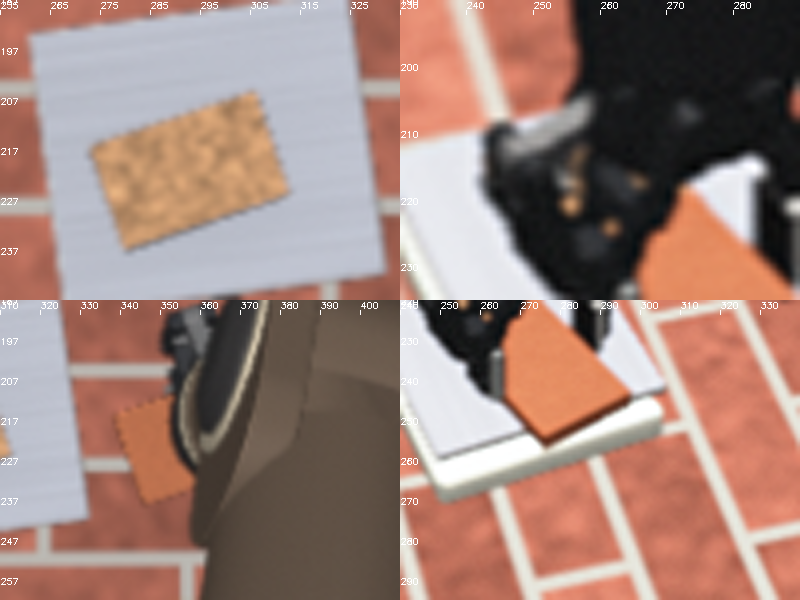

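The top view shows the cork lying on the slab, with corners (273.2,216.4), (306.2,205.4), (312.6,225.6) and (280,237). That is almost exactly the slab's earlier outline. The tile is held level, and its left end shows at (338.5,215)–(347,237.8) in the top view. In the side view its near corner is (276.3,254.3) and its right corner (298,243.3).

```bash
python3 - <<'E'
from h import *
np.set_printoptions(precision=4,suppress=True)
print("cork",fit(flat(.07),[.52,.03,.33],dict(top=[(280,237),(273.2,216.4),(306.2,205.4),(312.6,225.6)]))[:2])
s=robot.sense();A=s["tcp_rot"];P=s["eef_pos"]
# tile in tool frame: s along tool x, c along tool y, pitch about tool y, yaw fixed
def f(sx,c,p,yw=0): # world corners of top face, tool x ~ world +y
    L=np.array([[.045,-.028],[.045,.028],[-.045,.028],[-.045,-.028]])
    b=np.c_[L,np.full(4,-.005)]   # rel. to tile middle, tool z down
    return (R.from_euler('zy',[yw,p]).apply(b)+[sx,c,-.005])@A.T+P
T=[(347,237.75),(338.5,215)];S=[(298,243.25),(276.25,254.25)]
for b in(0,.005):
    r=lambda x:np.r_[(proj("top",f(x[0],x[1],x[2])[:2])-T+.4).ravel(),(proj("side",f(x[0],x[1],x[2])[2:]-[0,b,0])-S+.4).ravel()]
    q=least_squares(r,[0,0,0]);print(b,q.x,q.fun)
for q in(-.1,0,.1): # pitch fixed 
    print(q,least_squares(lambda x:(proj("top",f(x[0],x[1],q)[:2])-T+.4).ravel(),[0,0]).x,least_squares(lambda x:(proj("side",f(x[0],x[1],q)[2:]-[0,.005,0])-S+.4).ravel(),[0,0]).x)
E
```

```text
cork (array([0.5281, 0.0337, 0.3221]), np.float64(0.606494312377231))
0 [0.0011 0.0005 0.1551] [-0.1998 -0.1265  0.4043 -0.1818  0.1499 -0.112  -0.4523 -0.0396]
0.005 [ 0.0002 -0.0005  0.0222] [-0.522   0.3496  0.1277  0.4196  0.7654  0.0038 -0.0189  0.1769]
-0.1 [-0.0017  0.0001] [-0.0041 -0.0039]
0 [-0.0008  0.0002] [ 0.     -0.0015]
0.1 [0.0006 0.0002] [0.0037 0.0009]
```

The cork sits 1 mm off the slab in x at most, and the tile is centred and level in the grip. I'm carrying it over.

servo_tool(moves="0 0.15 0.05 0 0 0 0;0 0.35 0.13 0 0 0 0;0 0.6 0.22 0 0 0 0;0 0.8 0.3 0 0 0 0;0 0.95 0.35 0 0 0 0;0 0.95 0.35 0 0 0 0")

```text
t: 12.0
eef_pos: [0.5291, 0.0044, 0.1567]
tcp_rot: [[-0.324, 0.946, -0.005], [0.946, 0.324, -0.0], [0.001, -0.005, -1.0]]
wrist_force: [0.2, 0.1, -1.4]
finger_gap: 0.0555
finger_force: 22.4
```

```bash
python3 -c "
from h import *
plan([.5283,.0339,.09],.328,0)"
```

```text
t 12.0 pos [0.5291 0.0044 0.1567] F [ 0.2  0.1 -1.4] gap 0.0555 ff 22.4
shift [0.234  0.0765 0.5561] turn [-0.0016 -0.0004  0.0007]
```

servo_tool(moves="0 0.12 0.04 0 0 0 0;0 0.23 0.076 0.1 -0.002 0 0;0 0.234 0.076 0.3 -0.002 0 0;0 0.234 0.076 0.5 -0.002 0 0;0 0.234 0.076 0.556 -0.002 0 0;0 0.234 0.076 0.556 -0.002 0 0;0 0.234 0.076 0.556 -0.002 0 0")

```text
t: 12.58
eef_pos: [0.5288, 0.0276, 0.0905]
tcp_rot: [[-0.317, 0.948, 0.001], [0.948, 0.317, -0.0], [-0.0, 0.001, -1.0]]
wrist_force: [0.9, -0.5, -0.3]
finger_gap: 0.0553
finger_force: 22.4
```

```bash
python3 -c "
from h import *
plan([.5283,.0339,.074],.328,0)"
```

```text
t 12.58 pos [0.5288 0.0276 0.0905] F [ 0.9 -0.5 -0.3] gap 0.0553 ff 22.4
shift [0.0508 0.0126 0.1379] turn [ 0.0002  0.0002 -0.0017]
```

servo_tool(moves="0 0.05 0.013 0 0 0 -0.002;0 0.05 0.013 0.06 0 0 -0.002;0 0.05 0.013 0.1 0 0 -0.002;0 0.05 0.013 0.12 0 0 -0.002;0 0.05 0.013 0.12 0 0 -0.002;0 0.05 0.013 0.12 0 0 -0.002")

```text
t: 13.08
eef_pos: [0.5281, 0.0339, 0.0756]
tcp_rot: [[-0.323, 0.946, 0.0], [0.946, 0.323, 0.0], [0.0, 0.001, -1.0]]
wrist_force: [-0.9, 0.4, -1.9]
finger_gap: 0.0551
finger_force: 22.4
```

```bash
python3 -c "
from h import *
plan([.5283,.0339,.0725],.328,0)"
```

```text
t 13.08 pos [0.5281 0.0339 0.0756] F [-0.9  0.4 -1.9] gap 0.0551 ff 22.4
shift [-0.0008  0.0011  0.0254] turn [ 0.0002 -0.      0.0003]
```

Aligned. Descending slowly.

servo_tool(moves="0 0 0 0.006 0 0 0;0 0 0 0.012 0 0 0;0 0 0 0.018 0 0 0;0 0 0 0.018 0 0 0")

```text
t: 13.42
eef_pos: [0.5282, 0.0341, 0.0735]
tcp_rot: [[-0.323, 0.946, 0.001], [0.946, 0.323, 0.0], [0.0, 0.001, -1.0]]
wrist_force: [-0.3, 0.6, -1.6]
finger_gap: 0.055
finger_force: 22.4
```

servo_tool(moves="0 0 0 0.005 0 0 0;0 0 0 0.009 0 0 0;0 0 0 0.009 0 0 0")

```text
t: 13.67
eef_pos: [0.5284, 0.0342, 0.0727]
tcp_rot: [[-0.323, 0.946, 0.001], [0.946, 0.323, 0.001], [0.0, 0.001, -1.0]]
wrist_force: [-1.6, -0.3, 2.5]
finger_gap: 0.0553
finger_force: 22.8
```

Contact is about 4 N. I'm adding a little and then releasing.

servo_tool(moves="0 0 0 0.003 0 0 0;0 0 0 0.003 0 0 0")

```text
t: 13.83
eef_pos: [0.5284, 0.0342, 0.0723]
tcp_rot: [[-0.323, 0.946, 0.001], [0.946, 0.323, 0.001], [0.0, 0.001, -1.0]]
wrist_force: [-2.0, -0.1, 3.5]
finger_gap: 0.0552
finger_force: 22.9
```

servo_tool(moves="0.35 0 0 0 0 0 0;0.5 0 0 0 0 0 0;0.6 0 0 0 0 0 0;0.6 0 0 0 0 0 0;0.6 0 0 -0.1 0 0 0;0.6 0 0 -0.3 0 0 0;0.6 0 0 -0.5 0 0 0;0.6 0 0 -0.5 0 0 0;0.6 0 0 -0.5 0 0 0")

```text
t: 14.58
eef_pos: [0.5292, 0.0343, 0.1332]
tcp_rot: [[-0.323, 0.946, 0.004], [0.946, 0.323, 0.001], [-0.0, 0.004, -1.0]]
wrist_force: [-0.3, 1.0, -0.4]
finger_gap: 0.0682
finger_force: 0.0
```

Moving aside, closing the fingers, and checking the tile with the top camera.

servo_tool(moves="-1 -1 -0.3 -0.3 0 0 0;-1 -1 -0.3 -0.3 0 0 0;-1 -1 -0.3 -0.3 0 0 0;-1 -1 -0.3 -0.3 0 0 0")

```text
t: 14.92
eef_pos: [0.5328, -0.0994, 0.1692]
tcp_rot: [[-0.316, 0.949, 0.003], [0.949, 0.316, -0.003], [-0.004, 0.002, -1.0]]
wrist_force: [0.2, -0.4, 0.6]
finger_gap: 0.02
finger_force: 0.0
```

servo_tool(moves="-1 -0.9 -0.3 0 0 0 0;-1 -0.9 -0.3 0 0 0 0;-1 -0.9 -0.3 0 0 0 0;-1 -0.9 -0.3 0 0 0 0")

```text
t: 15.25
eef_pos: [0.5319, -0.2127, 0.1672]
tcp_rot: [[-0.315, 0.949, -0.0], [0.949, 0.315, -0.004], [-0.003, -0.001, -1.0]]
wrist_force: [-0.1, -0.9, 0.8]
finger_gap: 0.0
finger_force: 0.0
```

```bash
python3 - <<'E'
from h import *
from workcell import snapshot
np.set_printoptions(precision=4,suppress=True)
a=np.load("top0.npy");b=np.load("top6.npy");c=snapshot("top")
ref=[(280,237),(273.2,216.4),(306.2,205.4),(312.6,225.6)]
# sub-pixel masks inside platform: slab dark, cork/tile orange (R-B)
def quad(im,kind):
    w=cv2.resize(im[200:243,268:318].astype(np.float32),None,fx=8,fy=8,interpolation=cv2.INTER_CUBIC)
    m=(w.mean(2)<145) if kind=="dark" else (w[:,:,0]-w[:,:,2]>40)
    cs,_=cv2.findContours(m.astype(np.uint8),cv2.RETR_EXTERNAL,cv2.CHAIN_APPROX_NONE)
    k=max(cs,key=cv2.contourArea);r=cv2.minAreaRect(k);q=(cv2.boxPoints(r)+.5)/8-.5+[268,200]
    return q[[np.argmin(np.linalg.norm(q-p,axis=1)) for p in ref]],cv2.contourArea(k)/64
for n,im,k,z in(("slab",a,"dark",.06),("cork",b,"o",.07),("tile",c,"o",.082)):
    q,A=quad(im,k);print(n,A,*fit(flat(z),[.528,.034,.33],dict(top=q+.4))[:2],q.round(1).tolist())
plan([.5283,.0339,.12],.328)
E
```

```text
slab 769.3359375 [0.5278 0.0341 0.3329] 0.5896144129655113 [[279.2, 237.5], [271.8, 216.2], [305.5, 204.4], [312.9, 225.8]]
cork 742.625 [0.5284 0.0342 0.3214] 0.12064603854636291 [[279.3, 236.5], [272.3, 215.8], [305.6, 204.7], [312.5, 225.4]]
tile 774.2734375 [0.5283 0.0348 0.3323] 0.18605363400475883 [[279.1, 236.9], [271.7, 215.7], [305.4, 204.0], [312.8, 225.1]]
t 15.3 pos [ 0.5324 -0.2089  0.1669] F [-0.6  0.3  0.3] gap -0.0 ff 0.0
shift [1.9302 0.6102 0.3884] turn [-0.0003  0.0002 -0.0017]
```

All three pieces line up within 1 mm. Back over the middle to press with the closed fingertips.

servo_tool(moves="-1 1 0.3 0 0 0 0;-1 1 0.3 0 0 0 0;-1 1 0.3 0 0 0 0;-1 1 0.3 0 0 0 0;-1 1 0.3 0 0 0 0")

```text
t: 15.72
eef_pos: [0.5287, -0.0749, 0.167]
tcp_rot: [[-0.33, 0.944, -0.001], [0.944, 0.33, 0.002], [0.002, -0.0, -1.0]]
wrist_force: [-0.3, -0.6, -0.2]
finger_gap: 0.0001
finger_force: 0.0
```

servo_tool(moves="-1 0.9 0.3 0.1 0 0 0;-1 0.9 0.3 0.2 0 0 0;-1 0.9 0.3 0.4 0 0 0;-1 0.9 0.3 0.4 0 0 0;-1 0.9 0.3 0.4 0 0 0")

```text
t: 16.13
eef_pos: [0.5264, 0.0361, 0.1177]
tcp_rot: [[-0.327, 0.945, -0.004], [0.945, 0.327, -0.0], [0.001, -0.003, -1.0]]
wrist_force: [0.4, -0.2, 1.2]
finger_gap: 0.0001
finger_force: 0.0
```

```bash
python3 -c "
from h import *
plan([.5283,.0343,.088],.328)"
```

```text
t 16.13 pos [0.5264 0.0361 0.1177] F [ 0.4 -0.2  1.2] gap 0.0001 ff 0.0
shift [-0.0194  0.0107  0.2478] turn [-0.0011 -0.0004  0.0017]
```

servo_tool(moves="-1 -0.019 0.011 0.08 0 0 0.001;-1 -0.019 0.011 0.16 0 0 0.001;-1 -0.019 0.011 0.22 0 0 0.001;-1 -0.019 0.011 0.24 0 0 0.001;-1 -0.019 0.011 0.24 0 0 0.001;-1 -0.019 0.011 0.24 0 0 0.001")

```text
t: 16.63
eef_pos: [0.5303, 0.0318, 0.0913]
tcp_rot: [[-0.319, 0.948, 0.001], [0.948, 0.319, 0.0], [0.0, 0.001, -1.0]]
wrist_force: [-1.1, -1.0, -0.7]
finger_gap: 0.0002
finger_force: 0.0
```

servo_tool(moves="-1 0 0 0.01 0 0 0;-1 0 0 0.02 0 0 0;-1 0 0 0.03 0 0 0;-1 0 0 0.03 0 0 0")

```text
t: 16.97
eef_pos: [0.5302, 0.0325, 0.0877]
tcp_rot: [[-0.321, 0.947, 0.001], [0.947, 0.321, 0.001], [0.0, 0.001, -1.0]]
wrist_force: [0.6, 0.4, -0.9]
finger_gap: -0.0002
finger_force: 0.0
```

servo_tool(moves="-1 0 0 0.012 0 0 0;-1 0 0 0.024 0 0 0;-1 0 0 0.034 0 0 0;-1 0 0 0.034 0 0 0")

```text
t: 17.3
eef_pos: [0.5301, 0.0325, 0.0833]
tcp_rot: [[-0.321, 0.947, 0.0], [0.947, 0.321, 0.0], [0.0, 0.001, -1.0]]
wrist_force: [-0.5, 0.9, 0.3]
finger_gap: 0.0002
finger_force: 0.0
```

servo_tool(moves="-1 0 0 0.008 0 0 0;-1 0 0 0.008 0 0 0")

```text
t: 17.47
eef_pos: [0.5302, 0.0324, 0.0825]
tcp_rot: [[-0.32, 0.947, 0.001], [0.947, 0.32, 0.0], [0.0, 0.001, -1.0]]
wrist_force: [0.1, -0.2, -0.8]
finger_gap: 0.0001
finger_force: 0.0
```

servo_tool(moves="-1 0 0 0.008 0 0 0;-1 0 0 0.008 0 0 0")

```text
t: 17.63
eef_pos: [0.5304, 0.0324, 0.0818]
tcp_rot: [[-0.32, 0.947, 0.001], [0.947, 0.32, 0.001], [0.0, 0.001, -1.0]]
wrist_force: [-1.0, -0.1, 3.4]
finger_gap: 0.0
finger_force: 1.4
```

Touched at 3.4 N. Next, half-millimetre steps.

servo_tool(moves="-1 0 0 0.005 0 0 0;-1 0 0 0.005 0 0 0")

```text
t: 17.8
eef_pos: [0.5303, 0.0325, 0.0812]
tcp_rot: [[-0.32, 0.947, 0.001], [0.947, 0.32, 0.001], [0.0, 0.001, -1.0]]
wrist_force: [-0.9, -0.2, 3.8]
finger_gap: -0.0003
finger_force: 1.9
```

servo_tool(moves="-1 0 0 0.005 0 0 0;-1 0 0 0.005 0 0 0")

```text
t: 17.97
eef_pos: [0.5304, 0.0324, 0.0806]
tcp_rot: [[-0.32, 0.947, 0.001], [0.947, 0.32, 0.001], [0.0, 0.001, -1.0]]
wrist_force: [0.3, 0.5, 4.5]
finger_gap: 0.0002
finger_force: 2.2
```

The platform is yielding at about 1.3 N/mm, so roughly 9 mm more is needed.

servo_tool(moves="-1 0 0 0.008 0 0 0;-1 0 0 0.016 0 0 0;-1 0 0 0.024 0 0 0;-1 0 0 0.033 0 0 0;-1 0 0 0.033 0 0 0")

```text
t: 18.38
eef_pos: [0.5304, 0.0325, 0.0769]
tcp_rot: [[-0.32, 0.947, 0.001], [0.947, 0.32, 0.001], [0.0, 0.001, -1.0]]
wrist_force: [-2.4, -0.5, 9.4]
finger_gap: -0.0001
finger_force: 4.6
```

servo_tool(moves="-1 0 0 0.008 0 0 0;-1 0 0 0.016 0 0 0;-1 0 0 0.02 0 0 0;-1 0 0 0.02 0 0 0")

```text
t: 18.72
eef_pos: [0.5304, 0.0324, 0.0748]
tcp_rot: [[-0.32, 0.947, 0.001], [0.947, 0.32, 0.001], [0.0, 0.001, -1.0]]
wrist_force: [-3.4, -0.4, 11.5]
finger_gap: -0.0003
finger_force: 6.0
```

servo_tool(moves="-1 0 0 0.008 0 0 0;-1 0 0 0.016 0 0 0;-1 0 0 0.022 0 0 0;-1 0 0 0.022 0 0 0")

```text
t: 19.05
eef_pos: [0.5304, 0.0324, 0.0724]
tcp_rot: [[-0.32, 0.947, 0.001], [0.947, 0.32, 0.001], [0.001, 0.002, -1.0]]
wrist_force: [-4.8, 0.2, 14.8]
finger_gap: -0.0002
finger_force: 7.5
```

servo_tool(moves="-1 0 0 0.004 0 0 0;-1 0 0 0.004 0 0 0;-1 0 0 0.004 0 0 0")

```text
t: 19.3
eef_pos: [0.5304, 0.0324, 0.072]
tcp_rot: [[-0.32, 0.947, 0.001], [0.947, 0.32, 0.001], [0.001, 0.002, -1.0]]
wrist_force: [-4.3, -0.9, 16.7]
finger_gap: -0.0004
finger_force: 7.8
```

About 16 N. Holding there.

servo_tool(moves="-1 0 0 0 0 0 0;-1 0 0 0 0 0 0;-1 0 0 0 0 0 0;-1 0 0 0 0 0 0;-1 0 0 0 0 0 0;-1 0 0 0 0 0 0;-1 0 0 0 0 0 0;-1 0 0 0 0 0 0;-1 0 0 0 0 0 0;-1 0 0 0 0 0 0;-1 0 0 0 0 0 0;-1 0 0 0 0 0 0")

```text
t: 20.3
eef_pos: [0.5304, 0.0324, 0.0721]
tcp_rot: [[-0.32, 0.947, 0.001], [0.947, 0.32, 0.001], [0.001, 0.002, -1.0]]
wrist_force: [-4.8, 0.3, 14.7]
finger_gap: 0.0001
finger_force: 7.8
```

servo_tool(moves="-1 0 0 0 0 0 0;-1 0 0 0 0 0 0;-1 0 0 0 0 0 0;-1 0 0 0 0 0 0;-1 0 0 0 0 0 0;-1 0 0 0 0 0 0;-1 0 0 0 0 0 0;-1 0 0 0 0 0 0;-1 0 0 0 0 0 0;-1 0 0 0 0 0 0;-1 0 0 0 0 0 0;-1 0 0 0 0 0 0")

```text
t: 21.3
eef_pos: [0.5304, 0.0325, 0.072]
tcp_rot: [[-0.32, 0.947, 0.001], [0.947, 0.32, 0.001], [0.001, 0.002, -1.0]]
wrist_force: [-4.8, 0.3, 15.8]
finger_gap: 0.0002
finger_force: 7.8
```

Held for 2 s at 15–16.5 N. Rising slowly, then clear and check.

servo_tool(moves="-1 0 0 -0.01 0 0 0;-1 0 0 -0.02 0 0 0;-1 0 0 -0.03 0 0 0;-1 0 0 -0.04 0 0 0;-1 0 0 -0.05 0 0 0;-1 0 0 -0.06 0 0 0;-1 0 0 -0.07 0 0 0;-1 0 0 -0.08 0 0 0;-1 0 0 -0.09 0 0 0;-1 0 0 -0.1 0 0 0;-1 0 0 -0.12 0 0 0;-1 0 0 -0.15 0 0 0")

```text
t: 22.3
eef_pos: [0.5299, 0.0324, 0.0887]
tcp_rot: [[-0.32, 0.947, -0.0], [0.947, 0.32, 0.0], [0.0, -0.0, -1.0]]
wrist_force: [-0.2, -0.8, 0.0]
finger_gap: -0.0002
finger_force: 0.0
```

servo_tool(moves="-1 0 0 -0.3 0 0 0;-1 0 0 -0.6 0 0 0;-1 0 0 -0.9 0 0 0;-1 -1 0 -0.9 0 0 0;-1 -1 0 -0.9 0 0 0;-1 -1 0 -0.9 0 0 0;-1 -1 0 -0.9 0 0 0")

```text
t: 22.88
eef_pos: [0.5696, -0.09, 0.1979]
tcp_rot: [[-0.312, 0.95, 0.003], [0.95, 0.312, -0.004], [-0.005, 0.002, -1.0]]
wrist_force: [-0.2, 0.1, -0.1]
finger_gap: 0.0003
finger_force: 0.0
```

servo_tool(moves="-1 -0.9 -0.3 0 0 0 0;-1 -0.9 -0.3 0 0 0 0;-1 -0.9 -0.3 0 0 0 0;-1 -0.9 -0.3 0 0 0 0;-1 -0.9 -0.3 0 0 0 0;-1 -0.9 -0.3 0 0 0 0")

```text
t: 23.38
eef_pos: [0.569, -0.1942, 0.1966]
tcp_rot: [[-0.32, 0.947, 0.0], [0.947, 0.32, 0.001], [0.001, 0.001, -1.0]]
wrist_force: [0.4, -0.1, 1.0]
finger_gap: -0.0
finger_force: 0.0
```

```bash
python3 - <<'E'
from h import *
from workcell import snapshot
c=snapshot("top");ref=np.array([[279.1,236.9],[271.7,215.7],[305.4,204],[312.8,225.1]])
w=cv2.resize(c[200:243,268:318].astype(np.float32),None,fx=8,fy=8,interpolation=cv2.INTER_CUBIC)
cs,_=cv2.findContours((w[:,:,0]-w[:,:,2]>40).astype(np.uint8),cv2.RETR_EXTERNAL,cv2.CHAIN_APPROX_NONE)
k=max(cs,key=cv2.contourArea);q=(cv2.boxPoints(cv2.minAreaRect(k))+.5)/8-.5+[268,200]
q=q[[np.argmin(np.linalg.norm(q-p,axis=1)) for p in ref]]
print(cv2.contourArea(k)/64,fit(flat(.082),[.528,.034,.33],dict(top=q+.4))[:2]);plan([.528,.034,.1],.33)
E
```

```text
774.4765625 (array([0.52838944, 0.03481945, 0.33228845]), np.float64(0.21159281008382325))
t 23.43 pos [ 0.5692 -0.1935  0.1967] F [ 0.2 -0.2 -1.3] gap -0.0004 ff 0.0
shift [1.9041 0.2839 0.8084] turn [ 0.0003 -0.0004 -0.0007]
```

The pile hasn't moved, and the robot is clear.

```bash
python3 -c "
from workcell import robot
print(robot.sign_off())"
```

```text
the job is handed in; nothing more can be done
None
```

The trivet is built and handed in at about 23 s: the cork is on the slab and the tile on the cork, all within about 1 mm by the top camera, and the tile was pressed at about 16 N for 2 s; the sign-off returned no verdict.

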